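# Fit the sterile inner lid to the vial container and take its cover off again

## Task

The open steel container of vials must be closed with its sterile inner lid, which is coupled underneath the steel cover waiting on the tray and may not be touched. Take the cover by its black wing knob, carry cover and inner lid together and lower them squarely onto the container, without forcing and without shoving the container, until the inner lid sits fully home on the rim and the cover has sunk onto it; only then turn the knob counter-clockwise to its stop to uncouple the inner lid, and lift the cover alone straight up, leaving the inner lid seated and undisturbed. Finish still holding the cover by its knob, level over the container and at least 10 cm clear of where it sat (it must not be put down), with the things standing about left as they are.

Things in the scene. Friction and masses are not known exactly. Their poses are not given: they have to be found in the camera images.
- cover: outer cover: plain steel rectangular lid 140 x 106 mm, skirt all round (2.5 mm thick, 135 x 101 mm inside). Origin: centre of the skirt's lower edge; x along its long side, z up; its top face is 29 mm above. 0.3 to 0.45 kg. Starts on the tray, resting on the inner lid coupled beneath it. Lids and container are alike after half a turn: either way round fits.
- knob_wing (a point): grip point in the black wing knob, on the cover's centre axis, 55 mm above the cover's origin (26 mm above its top face). The wing is 46 mm long (this point's x) and 14 mm thick (its y: pinch across this), from 6 to 34 mm above the cover's top face, on a hub 18 mm wide. Fingertips can go down to 8 mm above the top face.
- knob (a joint): turn of the captive knob on the cover, rad; grows counter-clockwise seen from above. Starts at 0 to 0.2, locked; stop at 1.396, free. The wing stands at 100 degrees plus this value from the cover's x axis, so it lies along the long side when free. Friction 0.05 N m, no spring. Below about 1.05 it carries the inner lid with the cover, above 1.2 it lets go; in the air the cover turns with it.
- socket (a point): centre of the slot (36 x 11 mm, along x) in the boss on the inner lid, 21 mm above the inner lid's origin; a 26 x 7 mm bar under the knob sits in it. The inner lid has 5 mm play under the cover. While it hangs, lugs stop the knob turning past about 0.28; they let it pass once the cover has sunk at least 3 mm, resting on this boss.
- inner_lid: inner lid under the cover: plate 130 x 96 x 3 mm, 0.13 to 0.2 kg, with a lip below (118 x 84 mm, 8 mm deep, rounded edge) and a 46 x 46 mm boss 18 mm high on top. Origin: centre of the plate's underside, which seats on the rim; x long, z up. The cover's origin is 5 mm below this one when the cover rests on it, level with it when it hangs. Fingers never touch it.
- container: open steel container 130 x 96 x 62 mm, walls 4 mm (mouth 122 x 88 mm: 2 mm round the lip), vials inside below the rim, wire bails on its ends. Loose, 1.8 kg or more. Origin: centre of its underside; x along its long side, z up. Rim 62 mm above the origin; with all home the cover's origin is 57 mm and the knob's grip point 112 mm above it.
- container_rim (a point): centre of the container's mouth at rim height, 62 mm above its origin: the inner lid's origin comes here
- tray: shallow steel tray 184 x 150 x 14 mm, fixed on the table, the lids waiting on its floor (2 mm thick). Origin: centre of its underside.
- tape: black tape roll, 62 mm wide, 19 mm high, lying at the back of the table: leave alone
- vial: small vial 22 mm wide, 47 mm high, standing at the back of the table: leave alone
- stamp: rubber stamp with a round black handle, 23 x 50 x 52 mm, standing at the right of the table: leave alone
Mind the look-alikes: they are no part of the job. Of the things that look like the cover, the largest one is meant.

How it is judged:
On the way, in this order (a step that is already met when the one before it is completed fails the run):
1. cover and inner lid lifted off the tray together (z of inner_lid in the frame of tray above 0.05 m and distance between inner_lid and cover below 0.012 m and contact force between the fingers and cover above 1 N), for 0.1 s.
2. both lowered home on the container, knob still locked (z of inner_lid in the frame of container below 0.0645 m and distance between inner_lid and container_rim below 0.005 m and z of cover in the frame of inner_lid below -0.0025 m and value of joint knob below 0.5 rad), for 0.05 s.
3. knob turned to its stop with the inner lid home (value of joint knob above 1.2 rad and distance between inner_lid and container_rim below 0.005 m and z of cover in the frame of inner_lid below 0.002 m), for 0.05 s.
At the end, for the whole second after the job is handed in: Inner lid home on the rim (2 mm in height, 4 mm sideways, 0.03 rad level, 0.1 rad yaw), at rest; the cover hangs still from the fingers alone, level within 0.2 rad, within 5 cm of over the container, its origin at least 8 cm above the inner lid, touching neither (z of inner_lid in the frame of container between 0.06 and 0.064 m and horizontal distance between inner_lid and container_rim below 0.004 m and angle between the z axis of inner_lid and the z axis of container, either way round below 0.03 rad and angle between the x axis of inner_lid and the x axis of container, either way round below 0.1 rad and angle between container's own z axis and vertical below 0.03 rad and linear speed of inner_lid below 0.02 m/s and z of cover in the frame of inner_lid above 0.08 m and horizontal distance between cover and container below 0.05 m and angle between cover's own z axis and vertical below 0.2 rad and linear speed of cover below 0.03 m/s and contact force between the fingers and cover above 1 N and contact force between each of cover, the fingers and inner_lid below 0.05 N and contact force between cover and container below 0.05 N); the arm keeps its last pose, push and grip.
It fails at once if the inner lid is uncoupled elsewhere than home on the container, or comes off it again afterwards (value of joint knob above 1.1 rad and distance between inner_lid and container_rim above 0.01 m).
It fails at once if the fingers touch the inner lid, or it is tipped (contact force between the fingers and inner_lid above 0.5 N or angle between inner_lid's own z axis and vertical above 0.4 rad).
It fails at once if the inner lid is forced onto the container (contact force between inner_lid and container above 60 N).
It fails at once if the container is shoved more than 3 cm or tipped (distance of container from where it was at the start of the episode above 0.03 m or angle between container's own z axis and vertical above 0.15 rad).
It fails at once if a bystander is disturbed (distance of any of tape, vial, stamp from where it was at the start of the episode above 0.03 m).
It also fails if it takes over 51 s, if anything falls off the work surface, if the arm or the gripper's body presses on something with over 40 N, if the wrist force passes 120 N, or if a joint passes its speed limit or range.

## Robot

A 6-joint arm with a two-finger parallel gripper is mounted at the origin on the work surface; the furniture and walls round the work are solid. World frame = base frame: x ahead of the robot, y to its left, z up, the work surface at z = 0. Lengths are in m, angles in rad, forces in N, time in s.
With the tool pointing down it reaches from about 0.425 to 0.925 m from the base axis. Payload 12.5 kg.
Tool frame: the origin (TCP) lies midway between the tips of the shut fingers; the grasp point (between the pads) lies 19 mm behind it; z points along the fingers, y is the line along which they close (so a half turn about z gives the same grasp; the last joint's range is limited). The gripper opens to 85 mm and grips with 20 to 120 N. Pads are 22 mm wide; open, the fingers measure 114 mm over their backs; the gripper's body (76 mm by 85 mm) begins 54 mm behind the grasp point. The pads swing forward as they close: fully open they stand 13 mm farther back than shut.
Start: joints at [-1.242, 0.491, 1.559, -0, 1.092, -0.106], TCP at [0.263, -0.567, 0.199] pointing down, gripper open.
Joint ranges: [-3.1, 3.1], [-0.84, 2.19], [0.05, 2.79], [-1.13, 4.28], [0.06, 2.93], [-2.69, 2.69]. Speed limits (rad/s): [2.22, 2.22, 2.79, 3.14, 3.14, 3.14].

## Interface

Orientations are given as a rotation vector (axis times angle).
In Python, from cell import env gives the robot as it stands. The module is installed in compiled form; this text tells all that it offers.
- The arm moves only by the tool jog_arm, never from a script. Its argument "motion" is a list of rows, each an object of numbers: "rx", "ry", "rz": the turn, a rotation vector about the tool's x, y, z in rad; "dx", "dy", "dz": the shift along the tool's x, y, z in m; "fingers": the finger opening in m, from 0 to 0.0854. In form: [{"rx": .., "ry": .., "rz": .., "dx": .., "dy": .., "dz": .., "fingers": ..}, ...]. A call has 1 to 10 rows; each row shifts and turns the commanded pose from where the row before left it, along the tool's axes as they then stand; what a row does not reach is not made up. A row lasts 1/8 s, in which the tool goes at most 62.5 mm and 10.7 degrees, less where a joint would pass 70% of its speed; a pose out of reach is approached as far as the arm can. A call is refused whole if a number of a shift passes 0.0625 or a number of a turn 0.188, either way. A call with a gripper value outside its range is refused whole. The fingers move at their own pace and stop on an object; "force" is the grip in N (left out, the last holds). Time passes only in rows, so rows that do not move let the fingers close. It gives the time, the measured TCP pose, the force, the opening and the grip force at its end, in the units of the state.
- env.get_obs(): the state, without advancing time (a new reading comes with each control period).
- env.get_image(name): name is "scene" or "top" or "wrist"; returns the picture (480x640x3 uint8, red, green, blue); there is no depth.
- env.camera_info(name): a dict with "K" (3x3 intrinsics, pixels), "D" ([k1, k2, p1, p2, k3] as OpenCV has them; the pictures are not rectified), "R" (3x3) and "t" (3): a world point X has camera coordinates R X + t; the wrist camera has in their place "hand_eye" (4x4, takes a point from camera to tool coordinates, whose origin is the TCP and whose axes are the flange's). Camera axes: x right, y down, z forward; pixel columns grow to the right and rows downward; lengths in m; the calibration is good to about 2 mm. A picture is of the moment at which its call begins: read the wrist's pose just before it. camera_info takes no time and is no camera call.
- env.hand_in(): hands the job in; it is judged then, once.
The state is a dict: "clock": time; "joints": joint angles; "qd": joint speeds; "joint_efforts": joint torques, N m; "tcp_pos": TCP position; "tcp_rot": TCP orientation; "contact_force": force on the tool from outside, world axes, zero at the start; "ft_torque": the same for the moment, N m; "gripper_width": opening from 0.0 (shut) to 1.0 (fully open); "gripper_force": force on a finger pad.
Only numpy, scipy, OpenCV 4.12 (cv2) and the standard library are available. Lean on these libraries where they do the work, as an engineer would, in place of code of your own. Each camera call takes 0.05 s, during which the arm holds its last target. There are 200 camera calls.

## Working session

There is one attempt and no reset: what is moved stays moved. The work goes in short steps, Python scripts to look and compute and a tool call to move; the robot and the scene stay as the last step left them, time stands still between calls to the robot, and variables do not carry over. Pictures are saved under pics/ and viewed, at most 10 in all, crops included, and the job is handed in when it is done.

Besides the shell and the picture viewer there is one more tool, called after "Emit:" as name(argument=value, ...) on one line, values as JSON. jog_arm: Moves the arm, as the interface text tells. Its arguments: {"type":"object","properties":{"motion":{"type":"array"},"force":{"type":"number"}},"required":["motion"]}

```bash
mkdir -p pics; python3 - <<'E'
from cell import env
import cv2,numpy as np
o=env.get_obs(); print({k:np.round(v,3) for k,v in o.items()})
for n in("scene","top","wrist"):
    c=env.camera_info(n); print(n,{k:np.round(v,4).tolist() for k,v in c.items()})
    cv2.imwrite(f"pics/{n}0.png",env.get_image(n)[:,:,::-1])
E
```

```text
{'clock': np.float64(0.0), 'joints': array([-1.242,  0.492,  1.559, -0.   ,  1.092, -0.106]), 'qd': array([ 0.   , -0.001, -0.   , -0.002,  0.002,  0.   ]), 'joint_efforts': array([ 2.0000e-03, -6.1844e+01, -2.6158e+01, -0.0000e+00,  4.0000e-03,
        0.0000e+00]), 'tcp_pos': array([ 0.263, -0.567,  0.198]), 'tcp_rot': array([-3.066, -0.677,  0.   ]), 'contact_force': array([-0.68 , -0.747,  0.322]), 'ft_torque': array([ 0.004, -0.004, -0.046]), 'gripper_force': np.float64(0.0), 'gripper_width': np.float64(0.999)}
scene {'K': [[461.4998, 0.0, 326.8984], [0.0, 461.4998, 236.9695], [0.0, 0.0, 1.0]], 'D': [-0.042, 0.0, 0.0, 0.0, 0.0], 'R': [[-0.8987, -0.4381, -0.0198], [-0.2808, 0.6096, -0.7414], [0.3369, -0.6607, -0.6708]], 't': [0.4167, 0.2816, 0.757]}
top {'K': [[552.8607, 0.0, 318.4505], [0.0, 552.8607, 241.5487], [0.0, 0.0, 1.0]], 'D': [-0.0131, 0.0, 0.0, 0.0, 0.0], 'R': [[0.0055, -1.0, -0.0046], [-0.9819, -0.0045, -0.1891], [0.1891, 0.0056, -0.9819]], 't': [-0.1186, 0.4966, 0.9102]}
wrist {'K': [[355.3906, 0.0, 314.0539], [0.0, 355.3906, 240.1083], [0.0, 0.0, 1.0]], 'D': [-0.0586, 0.0, 0.0, 0.0, 0.0], 'hand_eye': [[0.0008, -0.959, -0.2834, 0.0725], [1.0, 0.0005, 0.0012, 0.0009], [-0.001, -0.2834, 0.959, -0.1755], [0.0, 0.0, 0.0, 1.0]]}
```

View pics/top0.png

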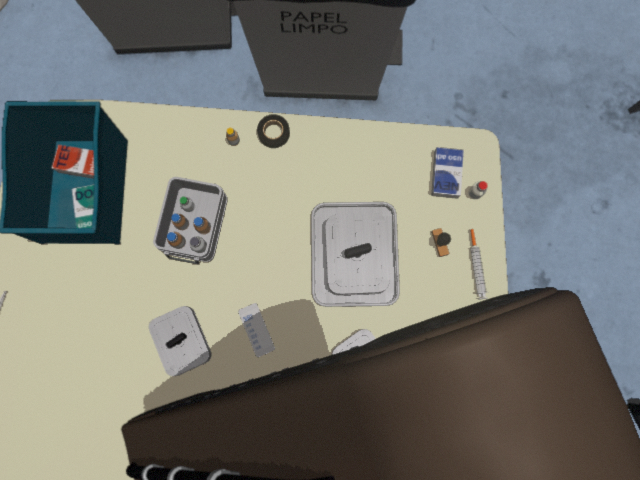

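View pics/scene0.png

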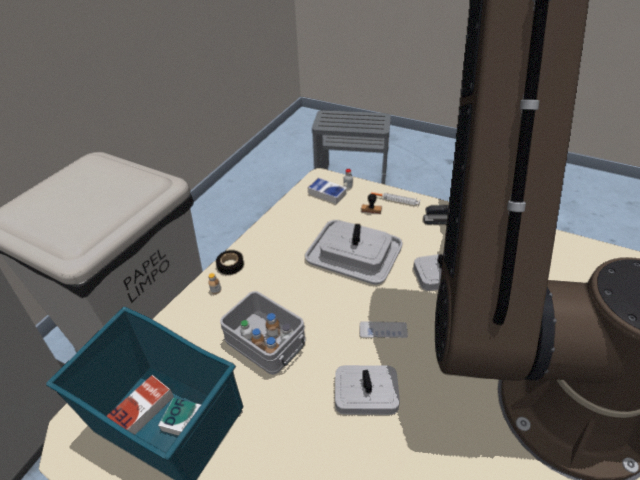

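The top view shows the tray at (355,253) with the big cover on it, knob at (357,250). The candidates for the cover are:
- (357,250): the large one, on the tray.
- (179,341): a small lid, lying on the table.
- (352,342): a small lid, half hidden by the arm.

The largest one, on the tray, fits the description. The open container is at (190,220). In the scene view the cover knob is at (356,235), the container at (263,332) and the small lids at (366,385) and (430,270).

```bash
cat >h.py <<'E'
from cell import env
import cv2,numpy as np
from scipy.spatial.transform import Rotation as Rn
def cam(n,o=None):
    c=env.camera_info(n);K=np.array(c["K"]);D=np.array(c["D"])
    if n!="wrist": R=np.array(c["R"]);t=np.array(c["t"]);return K,D,R,t
    H=np.array(c["hand_eye"]);T=np.eye(4);T[:3,:3]=Rn.from_rotvec(o["tcp_rot"]).as_matrix();T[:3,3]=o["tcp_pos"]
    W=np.linalg.inv(T@H);return K,D,W[:3,:3],W[:3,3]
def ray(c,p):
    K,D,R,t=c;u=cv2.undistortPoints(np.array(p,float).reshape(-1,1,2),K,D).reshape(-1,2)
    d=np.c_[u,np.ones(len(u))]@R;return -R.T@t,d/np.linalg.norm(d,axis=1)[:,None]
def plane(c,p,z):
    o,d=ray(c,p);return o+d*((z-o[2])/d[:,2])[:,None]
def cross(c1,p1,c2,p2):
    o1,d1=ray(c1,[p1]);o2,d2=ray(c2,[p2]);A=np.c_[d1[0],-d2[0]];s=np.linalg.lstsq(A,o2-o1,rcond=None)[0]
    a=o1+s[0]*d1[0];b=o2+s[1]*d2[0];return (a+b)/2,np.linalg.norm(a-b)
def proj(c,X):
    K,D,R,t=c;return cv2.projectPoints(np.array(X,float).reshape(-1,3),cv2.Rodrigues(R)[0],t,K,D)[0].reshape(-1,2)
def blob(im,x0,y0,x1,y1,thr=60):
    m=(im[y0:y1,x0:x1].max(2)<thr).astype(np.uint8);n,l,s,ce=cv2.connectedComponentsWithStats(m)
    i=1+np.argmax(s[1:,4]);c=cv2.findContours((l==i).astype(np.uint8),0,1)[0][0]
    return ce[i]+[x0,y0],s[i,4],cv2.minAreaRect(c)
E
python3 - <<'E'
from h import *
T=cv2.imread("pics/top0.png");S=cv2.imread("pics/scene0.png");ct,cs=cam("top"),cam("scene")
bt=blob(T,335,235,380,265);bs=blob(S,340,220,375,247)
print(bt,bs,cross(ct,bt[0],cs,bs[0]))
a=cv2.resize(T[165:315,140:410],None,fx=2.9,fy=2.9,interpolation=2)[:, :800]
cv2.imwrite("pics/crop1.png",a)
b=cv2.resize(S[210:380,210:420],None,fx=3.5,fy=3.5,interpolation=2);cv2.imwrite("pics/crop2.png",b)
E
```

```text
(array([357.02158273, 250.90647482]), np.int32(139), ((22.452831268310547, 16.08490562438965), (8.653715133666992, 25.549060821533203), 74.05460357666016)) (array([356.00854701, 234.7008547 ]), np.int32(117), ((16.307693481445312, 14.538461685180664), (6.697875499725342, 19.597488403320312), 7.125016689300537)) (array([ 0.48024208, -0.18207678,  0.05471973]), np.float64(0.001019328014009866))
```

View pics/crop1.png

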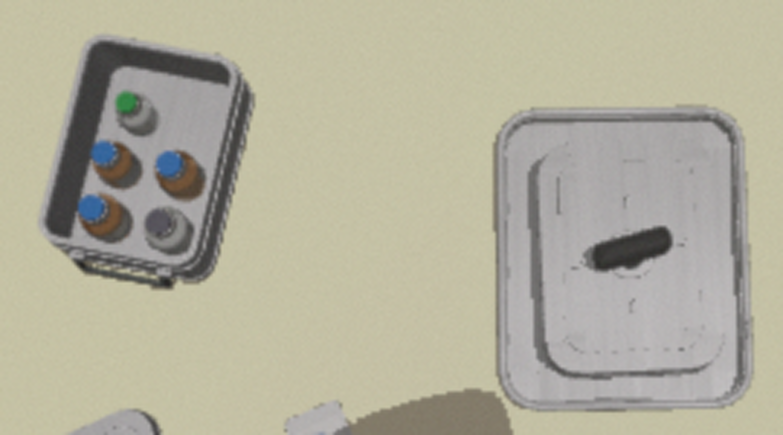

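View pics/crop2.png

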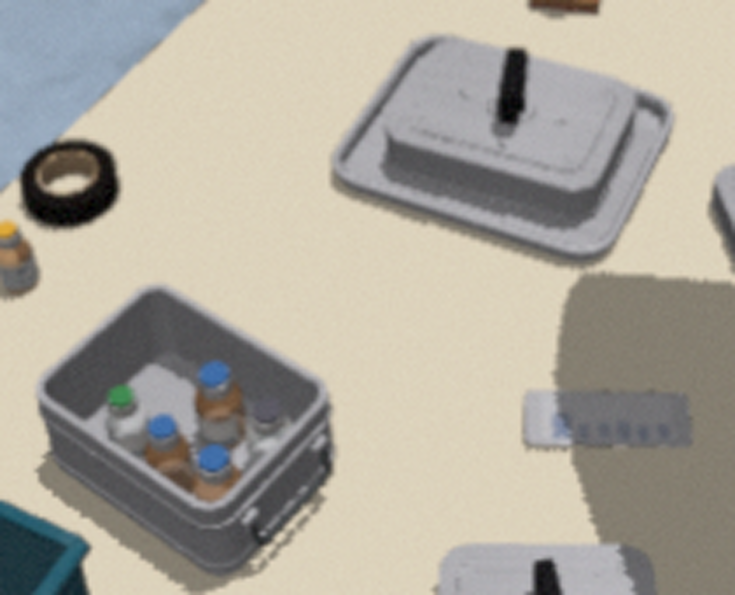

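The enlarged crop confirms the cover: the large plain lid on the tray, wing knob at crop (632,248), which is top pixel (357,251). I'm moving over it for a close wrist view.

Emit:
jog_arm(motion=[{"dx":0.045,"dy":-0.032},{"dx":0.045,"dy":-0.032},{"dx":0.045,"dy":-0.032},{"dx":0.045,"dy":-0.032},{"dx":0.045,"dy":-0.032},{"dx":0.045,"dy":-0.032},{"dx":0.045,"dy":-0.032},{"dx":0.044,"dy":-0.034},{},{}])

```text
$.motion[0]: bad value
```

Emit:
jog_arm(motion=[{"rz":-0.175},{"rz":-0.175},{"rz":-0.175},{"rz":-0.175},{"rz":-0.175},{"rz":-0.175},{"rz":-0.175},{"rz":-0.17},{},{}])

```text
$.motion[0]: bad value
```

```bash
python3 - <<'E'
from h import *
o=env.get_obs();print(o["clock"],o["tcp_pos"],o["tcp_rot"],Rn.from_rotvec(o["tcp_rot"]).as_matrix().round(3))
np.save("o1.npy",np.r_[o["tcp_pos"],o["tcp_rot"]])
cv2.imwrite("pics/w1.png",env.get_image("wrist")[:,:,::-1])
E
```

```text
0.15 [ 0.26323131 -0.56666681  0.19846936] [-3.06684163e+00 -6.77477938e-01  1.51143540e-04] [[ 0.907  0.421 -0.   ]
 [ 0.421 -0.907  0.001]
 [ 0.    -0.001 -1.   ]]
```

View pics/w1.png

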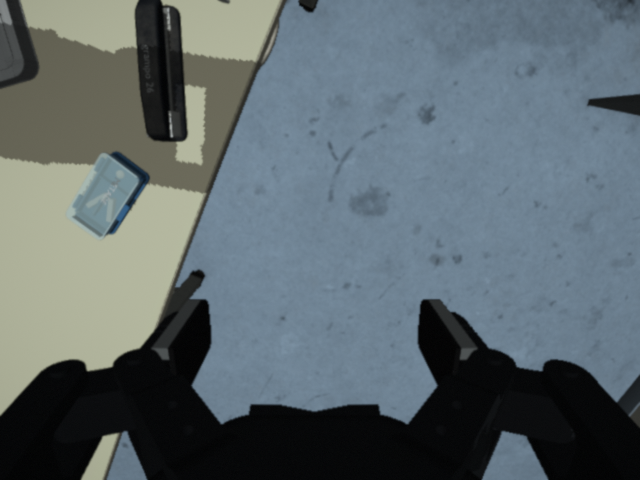

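The moves were refused because each row needs all seven keys. The picture shows only the start pose, with fingertips at (205,330) and (425,330) and no target in view.

Emit:
jog_arm(motion=[{"rx":0,"ry":0,"rz":0,"dx":0.045,"dy":-0.032,"dz":0,"fingers":0.085},{"rx":0,"ry":0,"rz":0,"dx":0.045,"dy":-0.032,"dz":0,"fingers":0.085},{"rx":0,"ry":0,"rz":0,"dx":0.045,"dy":-0.032,"dz":0,"fingers":0.085},{"rx":0,"ry":0,"rz":0,"dx":0.045,"dy":-0.032,"dz":0,"fingers":0.085},{"rx":0,"ry":0,"rz":0,"dx":0.045,"dy":-0.032,"dz":0,"fingers":0.085},{"rx":0,"ry":0,"rz":0,"dx":0.045,"dy":-0.032,"dz":0,"fingers":0.085},{"rx":0,"ry":0,"rz":0,"dx":0.045,"dy":-0.032,"dz":0,"fingers":0.085},{"rx":0,"ry":0,"rz":0,"dx":0.044,"dy":-0.034,"dz":0,"fingers":0.085},{"rx":0,"ry":0,"rz":-0.175,"dx":0,"dy":0,"dz":0,"fingers":0.085},{"rx":0,"ry":0,"rz":-0.175,"dx":0,"dy":0,"dz":0,"fingers":0.085}])

```text
clock: 1.45
tcp_pos: [0.4805, -0.1807, 0.1988]
tcp_rot: [-2.898, -1.212, 0.0]
contact_force: [-0.2, -0.0, -0.2]
gripper_width: 0.996
gripper_force: 0.0
```

Emit:
jog_arm(motion=[{"rx":0,"ry":0,"rz":-0.175,"dx":0,"dy":0,"dz":0,"fingers":0.085},{"rx":0,"ry":0,"rz":-0.175,"dx":0,"dy":0,"dz":0,"fingers":0.085},{"rx":0,"ry":0,"rz":-0.175,"dx":0,"dy":0,"dz":0,"fingers":0.085},{"rx":0,"ry":0,"rz":-0.175,"dx":0,"dy":0,"dz":0,"fingers":0.085},{"rx":0,"ry":0,"rz":-0.175,"dx":0,"dy":0,"dz":0,"fingers":0.085},{"rx":0,"ry":0,"rz":-0.17,"dx":0,"dy":0,"dz":0,"fingers":0.085},{"rx":0,"ry":0,"rz":0,"dx":0,"dy":0,"dz":0,"fingers":0.085},{"rx":0,"ry":0,"rz":0,"dx":0,"dy":0,"dz":0,"fingers":0.085}])

```text
clock: 2.45
tcp_pos: [0.4802, -0.1816, 0.1989]
tcp_rot: [1.921, 2.486, -0.0]
contact_force: [0.2, -0.4, -0.4]
gripper_width: 0.997
gripper_force: 0.0
```

```bash
python3 - <<'E'
from h import *
o=env.get_obs();print(o["clock"],o["tcp_pos"],o["tcp_rot"],Rn.from_rotvec(o["tcp_rot"]).as_matrix().round(3))
np.save("o1.npy",np.r_[o["tcp_pos"],o["tcp_rot"]])
cv2.imwrite("pics/w1b.png",env.get_image("wrist")[:,:,::-1])
cv2.imwrite("pics/top1.png",env.get_image("top")[:,:,::-1])
E
```

```text
2.45 [ 0.48022046 -0.18162793  0.19888676] [ 1.92057175e+00  2.48605945e+00 -5.03770374e-05] [[-0.252  0.968  0.   ]
 [ 0.968  0.252 -0.   ]
 [-0.     0.    -1.   ]]
```

View pics/w1b.png

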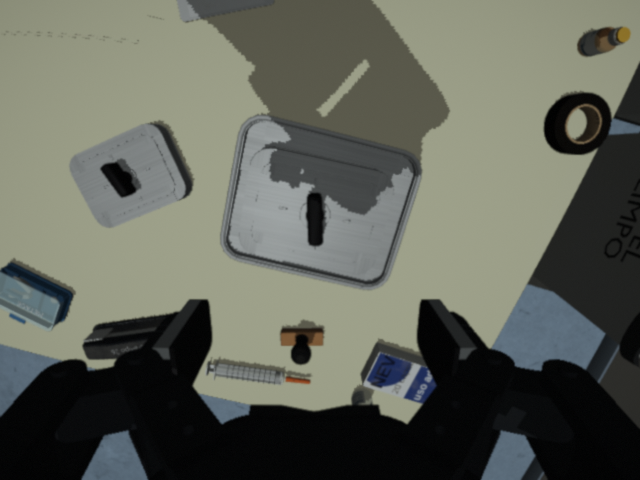

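Wrist view: cover knob at (315,218), wing nearly vertical in the picture. Tray corners are at about (250,118), (420,165), (365,287) and (225,250), the small lid is at (120,178), and the stamp is at (302,340).

```bash
cat >> h.py <<'E'
def load(f):
    v=np.load(f);return dict(tcp_pos=v[:3],tcp_rot=v[3:])
E
python3 - <<'E'
from h import *
o=load("o1.npy");cw=cam("wrist",o);ct=cam("top");cs=cam("scene")
W=cv2.imread("pics/w1b.png");T=cv2.imread("pics/top0.png");S=cv2.imread("pics/scene0.png")
bw=blob(W,296,180,336,255,45);bt=blob(T,335,235,380,265);bs=blob(S,340,220,375,247)
print(bw)
print("tri",cross(cw,bw[0],ct,bt[0]),cross(cw,bw[0],cs,bs[0]))
def axis(c,b,off,z):
    p=cv2.boxPoints(b[2])+off; 
    e=sorted([(np.linalg.norm(p[i]-p[(i+1)%4]),i) for i in range(4)]);i=e[0][1]
    m1=(p[i]+p[(i+1)%4])/2;m2=(p[(i+2)%4]+p[(i+3)%4])/2
    q=plane(c,[m1,m2],z);d=q[1]-q[0];print(q.mean(0),np.linalg.norm(d),np.degrees(np.arctan2(d[1],d[0]))%180)
for z in(.055,.062,.068): axis(cw,bw,[296,180],z);axis(ct,bt,[335,235],z)
# top rim of tray: outer contour (low-sat vs table)
def rect(im,x0,y0,x1,y1,c,z,sat=40):
    h=cv2.cvtColor(cv2.GaussianBlur(im,(3,3),0),cv2.COLOR_BGR2HSV)[y0:y1,x0:x1]
    m=cv2.morphologyEx((h[...,1]<sat).astype(np.uint8),cv2.MORPH_CLOSE,np.ones((7,7)))
    k=max(cv2.findContours(m,0,1)[0],key=cv2.contourArea)
    q=plane(c,k.reshape(-1,2)+[x0,y0],z);r=cv2.minAreaRect((q[:,:2]*1000).astype(np.float32));print("rect",r)
rect(T,300,190,412,320,ct,.014);rect(T,145,170,235,272,ct,.062)
E
```

```text
(array([314.90700809, 218.16172507]), np.int32(742), ((19.0, 38.5), (51.0, 16.0), 90.0))
tri (array([ 0.48121106, -0.18314794,  0.05305193]), np.float64(0.0028522714359743174)) (array([ 0.48208141, -0.18433483,  0.05234361]), np.float64(0.0007066632517914893))
[ 0.48252936 -0.18435443  0.055     ] 0.048169498657923325 104.71190039648215
[ 0.47939159 -0.18293729  0.055     ] 0.043899268954554996 106.38605024119764
[ 0.48209766 -0.18278103  0.062     ] 0.04711357977887429 104.71190039648224
[ 0.47816589 -0.18247503  0.062     ] 0.04356959262476318 106.38605024119755
[ 0.48172764 -0.1814324   0.068     ] 0.04620850645397512 104.71190039648224
[ 0.47711528 -0.1820788   0.068     ] 0.0432870129135131 106.38605024119762
rect ((482.94671630859375, -183.53565979003906), (233.53541564941406, 201.6697235107422), 0.24812449514865875)
rect ((534.763427734375, 93.95868682861328), (134.7239227294922, 157.4248046875), 78.8155517578125)
```

Emit:
jog_arm(motion=[{"rx":0,"ry":0,"rz":0,"dx":-0.0015,"dy":0.001,"dz":0.04,"fingers":0.06},{"rx":0,"ry":0,"rz":0,"dx":0,"dy":0,"dz":0.04,"fingers":0.05},{"rx":0,"ry":0,"rz":0,"dx":0,"dy":0,"dz":0.04,"fingers":0.045},{"rx":0,"ry":0,"rz":0,"dx":0,"dy":0,"dz":0.022,"fingers":0.045},{"rx":0,"ry":0,"rz":0,"dx":0,"dy":0,"dz":0.01,"fingers":0.045},{"rx":0,"ry":0,"rz":0,"dx":0,"dy":0,"dz":0,"fingers":0.045}], force=60)

```text
clock: 3.3
tcp_pos: [0.4816, -0.1828, 0.0468]
tcp_rot: [-1.917, -2.489, 0.0]
contact_force: [0.3, -0.3, 0.4]
gripper_width: 0.525
gripper_force: 0.0
```

Emit:
jog_arm(motion=[{"rx":0,"ry":0,"rz":0,"dx":0,"dy":0,"dz":0,"fingers":0.02},{"rx":0,"ry":0,"rz":0,"dx":0,"dy":0,"dz":0,"fingers":0.014},{"rx":0,"ry":0,"rz":0,"dx":0,"dy":0,"dz":0,"fingers":0},{"rx":0,"ry":0,"rz":0,"dx":0,"dy":0,"dz":0,"fingers":0},{"rx":0,"ry":0,"rz":0,"dx":0,"dy":0,"dz":0,"fingers":0},{"rx":0,"ry":0,"rz":0,"dx":0,"dy":0,"dz":0,"fingers":0}])

```text
clock: 4.05
tcp_pos: [0.4816, -0.1829, 0.0469]
tcp_rot: [1.916, 2.49, -0.0]
contact_force: [-0.9, 1.0, -0.2]
gripper_width: -0.001
gripper_force: 0.0
```

The fingers shut on nothing, so I'm looking again.

```bash
python3 - <<'E'
from h import *
o=env.get_obs();print(o["clock"],o["tcp_pos"],o["gripper_width"])
w=env.get_image("wrist")[:,:,::-1];s=env.get_image("scene")[:,:,::-1]
cv2.imwrite("pics/w2.png",w);cv2.imwrite("pics/s2.png",s)
a=cv2.resize(w[150:480,150:490],(412,400));b=cv2.resize(s[190:310,290:410],(388,388),interpolation=2)
b=cv2.copyMakeBorder(b,0,12,0,0,0);cv2.imwrite("pics/c3.png",np.hstack([a,b]))
print(proj(cam("scene"),[o["tcp_pos"]]),proj(cam("wrist",o),[o["tcp_pos"]]))
E
```

```text
4.05 [ 0.48157795 -0.18285087  0.04690575] -0.0007188663665040897
[[355.73357464 237.03202452]] [[312.79538019 274.75964412]]
```

View pics/c3.png

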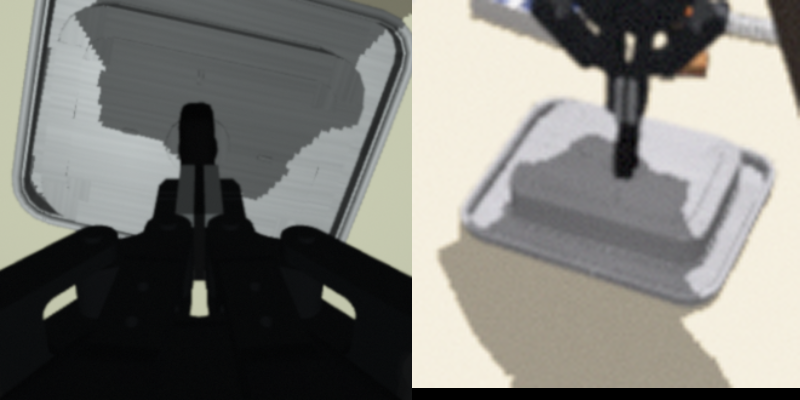

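```bash
python3 - <<'E'
from h import *
H=np.array(env.camera_info("wrist")["hand_eye"]);W=np.linalg.inv(H);K,D,_,_=cam("top");K=np.array(env.camera_info("wrist")["K"]);D=np.array(env.camera_info("wrist")["D"])
c=(K,D,W[:3,:3],W[:3,3])
print("open tips",proj(c,[[x,y,-.013] for x in(-.011,.011) for y in(-.0425,.0425)]).round(0).tolist())
print("grip shut tips",proj(c,[[x,y,z] for z in (0,-.019,-.04) for x in(0,.011) for y in(-.0145,.0145)]).round(0).tolist())
o=env.get_obs();p=o["tcp_pos"]
print("scene, points up from TCP",proj(cam("scene"),[p+[0,0,z] for z in(0,.02,.04,.06)]).round(0).tolist())
w=cv2.imread("pics/w2.png");print([(y,w[y,270:350:4].max(1).tolist()) for y in range(230,340,10)])
cv2.imwrite("pics/c4.png",cv2.resize(cv2.convertScaleAbs(w[220:360,240:390],alpha=3,beta=10),None,fx=4,fy=4,interpolation=2))
E
```

```text
open tips [[229.0, 304.0], [397.0, 305.0], [226.0, 264.0], [400.0, 264.0]]
grip shut tips [[285.0, 275.0], [340.0, 275.0], [285.0, 255.0], [341.0, 255.0], [282.0, 290.0], [343.0, 290.0], [282.0, 268.0], [343.0, 268.0], [278.0, 310.0], [347.0, 310.0], [277.0, 286.0], [347.0, 287.0]]
scene, points up from TCP [[356.0, 237.0], [356.0, 230.0], [356.0, 223.0], [356.0, 216.0]]
[(230, [97, 96, 95, 94, 96, 96, 96, 96, 95, 96, 96, 96, 97, 98, 98, 97, 96, 95, 94, 95]), (240, [93, 96, 96, 96, 96, 97, 96, 90, 5, 5, 5, 5, 5, 7, 87, 93, 94, 95, 94, 95]), (250, [98, 97, 95, 95, 94, 95, 93, 27, 7, 8, 6, 8, 7, 7, 45, 81, 93, 93, 93, 93]), (260, [96, 95, 96, 97, 95, 88, 95, 29, 8, 10, 10, 9, 9, 9, 29, 92, 95, 88, 93, 94]), (270, [192, 191, 189, 188, 132, 93, 95, 19, 6, 10, 8, 10, 8, 9, 6, 86, 96, 89, 91, 90]), (280, [193, 192, 191, 190, 189, 175, 181, 59, 7, 8, 9, 9, 9, 9, 16, 91, 96, 94, 95, 94]), (290, [187, 187, 186, 185, 184, 183, 184, 130, 50, 50, 36, 8, 33, 50, 51, 74, 96, 94, 92, 91]), (300, [184, 184, 183, 158, 14, 11, 9, 46, 50, 49, 30, 7, 28, 50, 50, 47, 9, 10, 11, 77]), (310, [179, 179, 163, 12, 12, 11, 12, 49, 51, 49, 24, 8, 23, 50, 51, 51, 12, 12, 11, 11]), (320, [180, 179, 55, 10, 10, 11, 19, 49, 49, 49, 19, 9, 18, 49, 50, 50, 18, 10, 9, 9]), (330, [174, 106, 10, 10, 9, 10, 9, 9, 16, 81, 39, 15, 35, 81, 17, 10, 11, 9, 9, 9])]
```

View pics/c4.png

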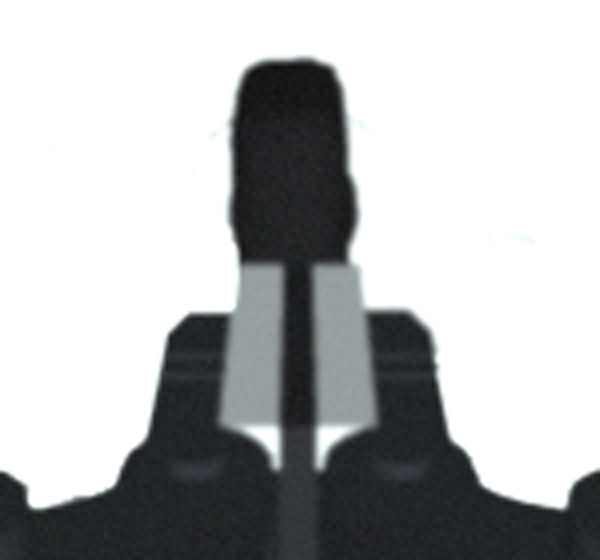

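The fingers are shut just above the wing: pad tips at wrist (315,286), wing in front at (315,260). The tip pixels in the open and shut wrist views and the scene view agree. The real tips sit about 33 mm short of the reported TCP, so I'll go about 31 mm deeper.

Emit:
jog_arm(motion=[{"rx":0,"ry":0,"rz":0,"dx":0,"dy":0,"dz":0,"fingers":0.045},{"rx":0,"ry":0,"rz":0,"dx":0,"dy":0,"dz":0,"fingers":0.045},{"rx":0,"ry":0,"rz":0,"dx":0,"dy":0,"dz":0,"fingers":0.045},{"rx":0,"ry":0,"rz":0,"dx":0,"dy":0,"dz":0.01,"fingers":0.045},{"rx":0,"ry":0,"rz":0,"dx":0,"dy":0,"dz":0.01,"fingers":0.045},{"rx":0,"ry":0,"rz":0,"dx":0,"dy":0,"dz":0.011,"fingers":0.045},{"rx":0,"ry":0,"rz":0,"dx":0,"dy":0,"dz":0,"fingers":0.045}])

```text
clock: 5.03
tcp_pos: [0.4811, -0.1826, 0.0148]
tcp_rot: [-1.915, -2.488, 0.001]
contact_force: [0.1, -0.4, -0.7]
gripper_width: 0.526
gripper_force: 0.0
```

Emit:
jog_arm(motion=[{"rx":0,"ry":0,"rz":0,"dx":0,"dy":0,"dz":0,"fingers":0.02},{"rx":0,"ry":0,"rz":0,"dx":0,"dy":0,"dz":0,"fingers":0.012},{"rx":0,"ry":0,"rz":0,"dx":0,"dy":0,"dz":0,"fingers":0},{"rx":0,"ry":0,"rz":0,"dx":0,"dy":0,"dz":0,"fingers":0},{"rx":0,"ry":0,"rz":0,"dx":0,"dy":0,"dz":0,"fingers":0}])

```text
clock: 5.65
tcp_pos: [0.4816, -0.1829, 0.0163]
tcp_rot: [1.916, 2.489, 0.0]
contact_force: [-2.3, 0.7, 7.0]
gripper_width: 0.149
gripper_force: 59.7
```

Emit:
jog_arm(motion=[{"rx":0,"ry":0,"rz":0,"dx":0,"dy":0,"dz":-0.005,"fingers":0},{"rx":0,"ry":0,"rz":0,"dx":0,"dy":0,"dz":-0.01,"fingers":0},{"rx":0,"ry":0,"rz":0,"dx":0,"dy":0,"dz":-0.02,"fingers":0},{"rx":0,"ry":0,"rz":0,"dx":0,"dy":0,"dz":-0.03,"fingers":0},{"rx":0,"ry":0,"rz":0,"dx":0,"dy":0,"dz":-0.04,"fingers":0},{"rx":0,"ry":0,"rz":0,"dx":0,"dy":0,"dz":-0.04,"fingers":0},{"rx":0,"ry":0,"rz":0,"dx":0,"dy":0,"dz":-0.04,"fingers":0},{"rx":0,"ry":0,"rz":0,"dx":0,"dy":0,"dz":-0.04,"fingers":0},{"rx":0,"ry":0,"rz":0,"dx":0,"dy":0,"dz":-0.02,"fingers":0}])

```text
clock: 6.78
tcp_pos: [0.4815, -0.1828, 0.2633]
tcp_rot: [1.914, 2.488, 0.001]
contact_force: [0.0, -0.7, -5.4]
gripper_width: 0.149
gripper_force: 59.1
```

Emit:
jog_arm(motion=[{"rx":0,"ry":0,"rz":0,"dx":0.015,"dy":0.015,"dz":0,"fingers":0},{"rx":0,"ry":0,"rz":0,"dx":0.025,"dy":0.025,"dz":0,"fingers":0},{"rx":0,"ry":0,"rz":0,"dx":0.03,"dy":0.03,"dz":0,"fingers":0},{"rx":0,"ry":0,"rz":0,"dx":0.03,"dy":0.03,"dz":0,"fingers":0},{"rx":0,"ry":0,"rz":0,"dx":0.015,"dy":0.015,"dz":0,"fingers":0},{"rx":0,"ry":0,"rz":0,"dx":0.008,"dy":0.008,"dz":0,"fingers":0},{"rx":0,"ry":0,"rz":0,"dx":0,"dy":0,"dz":0,"fingers":0},{"rx":0,"ry":0,"rz":0,"dx":0,"dy":0,"dz":0,"fingers":0}])

```text
clock: 7.78
tcp_pos: [0.5685, -0.0333, 0.2609]
tcp_rot: [-1.917, -2.489, 0.001]
contact_force: [-0.3, 0.3, -4.7]
gripper_width: 0.145
gripper_force: 59.1
```

```bash
python3 - <<'E'
from h import *
o=env.get_obs();print(o["clock"],o["tcp_pos"],o["contact_force"])
np.save("o3.npy",np.r_[o["tcp_pos"],o["tcp_rot"]])
w=env.get_image("wrist")[:,:,::-1];s=env.get_image("scene")[:,:,::-1];t=env.get_image("top")[:,:,::-1]
cv2.imwrite("pics/w3.png",w);cv2.imwrite("pics/s3.png",s);cv2.imwrite("pics/t3.png",t)
cv2.imwrite("pics/c5.png",np.hstack([cv2.resize(w,(480,360)),cv2.resize(s[60:420,180:500],(320,360))]))
E
```

```text
7.775 [ 0.56852797 -0.03328062  0.26091891] [-0.26106595  0.30492298 -4.67352503]
```

View pics/c5.png

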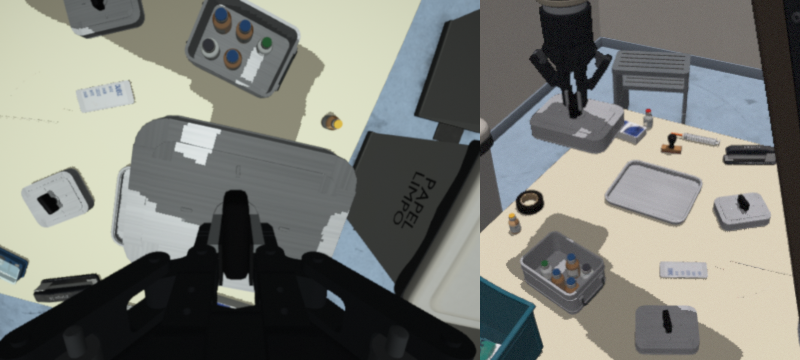

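Nine pictures viewed. The wrist view shows the cover with both lids held (top face x 175–470, front edge at y 155–215 raw). The container is at the upper middle, raw (325,60), and the tray is empty. Now I'll fit the rim and cover edges numerically.

```bash
cat >>h.py <<'E'
def edge(im,c,a,b,z,rng=.010,ch=2,trim=.2,step=.0004):
    """world-plane line through strongest Lab-channel edge near segment a-b (xy)"""
    L=cv2.GaussianBlur(cv2.cvtColor(im,cv2.COLOR_BGR2LAB)[...,ch].astype(np.float32),(0,0),.8)
    a,b=np.array(a,float),np.array(b,float);d=(b-a)/np.linalg.norm(b-a);n=np.array([-d[1],d[0]]);s=np.arange(-rng,rng+step/2,step)
    P=np.array([[np.r_[a+(b-a)*u+n*k,z] for k in s] for u in np.linspace(trim,1-trim,40)])
    q=proj(c,P).astype(np.float32).reshape(40,len(s),2);v=cv2.remap(L,q[...,0],q[...,1],1)
    k=max(2,int(.0016/step));g=np.abs(v[:,k:]-v[:,:-k]);i=g.argmax(1);pts=P[np.arange(40),i+k//2,:2]
    f=cv2.fitLine((pts*1000).astype(np.float32),cv2.DIST_HUBER,0,.01,.01).ravel();p=f[2:]/1000;e=f[:2]*np.sign(f[:2]@d)
    r=(pts-p)@np.array([-e[1],e[0]]);return p,e,np.median(abs(r)),g.max(1).mean()
ang=lambda e:np.degrees(np.arctan2(e[1],e[0]))
E
cat > m.py <<'E'
from h import *
T=cv2.imread("pics/top0.png");S=cv2.imread("pics/scene0.png");ct,cs=cam("top"),cam("scene");z=.062
q=plane(ct,[[169.3,177.4],[154.5,243.6],[223.8,185.7]],z)[:,:2];print(q.round(4))
TL,BL,TR=q;BR=BL+TR-TL
def rep(n,l): print(n,l[0].round(4),round(float(ang(l[1])),2),round(float(l[2])*1000,2),round(float(l[3]),1));return l
for z in(.058,.062,.066):
    A=rep("top +y",edge(T,ct,BL,TL,z));B=rep("top +x",edge(T,ct,TL,TR,z));C=rep("scn -y",edge(S,cs,BR,TR,z));D=rep("scn +x",edge(S,cs,TL,TR,z))
    n=np.array([-A[1][1],A[1][0]]);print(z,"width",(A[0]-C[0])@n)
# cover in hand
o=load("o3.npy");W=cv2.imread("pics/w3.png");cw=cam("wrist",o)
R=Rn.from_rotvec(o["tcp_rot"]).as_matrix();zc=.279
K=plane(cw,[[180,160],[472,215],[176,300],[450,330]],zc);print("tool coords of guesses",((K-o["tcp_pos"])@R).round(4))
E
python3 m.py
```

```text
[[0.6073 0.1451]
 [0.4895 0.1637]
 [0.5926 0.0491]]
top +y [0.5501 0.1581] -11.01 0.34 5.1
top +x [0.6034 0.0961] -100.9 0.29 5.0
scn -y [0.5337 0.0588] -10.92 0.31 3.7
scn +x [0.6068 0.0961] -100.8 0.16 3.5
0.058 width 0.10059733029317997
top +y [0.5515 0.1565] -10.7 0.3 5.2
top +x [0.602  0.0945] -100.98 0.43 5.0
scn -y [0.5315 0.0615] -10.83 0.2 3.7
scn +x [0.604  0.0965] -100.78 0.19 3.5
0.062 width 0.0970889749391235
top +y [0.5486 0.1557] -10.86 0.31 5.2
top +x [0.6014 0.0964] -100.45 0.43 5.0
scn -y [0.5365 0.0631] -10.94 0.23 3.7
scn +x [0.6006 0.0947] -101.2 0.26 3.5
0.066 width 0.0932073427820308
tool coords of guesses [[ 0.0611 -0.0581 -0.0181]
 [ 0.0366  0.0729 -0.0181]
 [-0.0062 -0.0672 -0.0181]
 [-0.0229  0.0695 -0.0181]]
```

```bash
cat > m2.py <<'E'
from h import *
import sys
f=sys.argv[1];zoff=float(sys.argv[2]);rim=.062
o=load(f"o{f}.npy");W=cv2.imread(f"pics/w{f}.png");cw=cam("wrist",o);R=Rn.from_rotvec(o["tcp_rot"]).as_matrix();p=o["tcp_pos"]
def rep(n,l): print(n,l[0].round(4),round(float(ang(l[1])),2),"res",round(float(l[2])*1000,2),"g",round(float(l[3]),1));return l
# cover: guess centre/yaw in tool frame -> world
zt=p[2]+zoff; G=[float(v) for v in sys.argv[3:6]] # tool x,y of cover centre, world yaw deg of long side
c0=(p+R@[G[0],G[1],0])[:2];d=np.array([np.cos(np.radians(G[2])),np.sin(np.radians(G[2]))]);n=np.array([-d[1],d[0]])
for k in range(2):
    F=edge(W,cw,c0+n*.053-d*.07,c0+n*.053+d*.07,zt-.029,.012,trim=.2)
    L=edge(W,cw,c0-d*.07+n*.036,c0-d*.07-n*.005,zt-.0,.012,trim=.05);Q=edge(W,cw,c0+d*.07+n*.036,c0+d*.07-n*.005,zt,.012,trim=.05)
    d=F[1];n=np.array([-d[1],d[0]]);u=((L[0]-c0)@d+(Q[0]-c0)@d)/2;v=(F[0]-c0)@n-.053;c0=c0+u*d+v*n
rep("front",F);rep("left",L);rep("right",Q);print("len",(Q[0]-L[0])@d,"cover centre",c0.round(4),"yaw",round(float(ang(d)),2),"in tool",(R.T@(np.r_[c0,p[2]]-p)).round(4),"tcp",p.round(4),"tool x yaw",round(float(ang(R[:2,0])),2))
# container by wrist
C=np.array([.5394,.1094]);d=np.array([np.cos(np.radians(-10.85)),np.sin(np.radians(-10.85))]);n=np.array([-d[1],d[0]])
for nm,a,b in(("-y",C-n*.048-d*.065,C-n*.048+d*.065),("+y",C+n*.048-d*.065,C+n*.048+d*.065),("+x",C+d*.065-n*.048,C+d*.065+n*.048),("-x",C-d*.065-n*.048,C-d*.065+n*.048)):
    q=proj(cw,[np.r_[a,rim],np.r_[b,rim]]);l=rep(nm+str(q.round(0).tolist()),edge(W,cw,a,b,rim,.008));print("   offset from expected mm",[round(float((l[0]-C)@w)*1000,1) for w in(d,n)])
E
python3 m2.py 3 0.018 0.0 0.0 4.0
```

```text
front [0.568  0.0193] 2.37 res 0.0 g 8.9
left [ 0.4942 -0.0217] -104.12 res 1.09 g 10.6
right [ 0.6388 -0.0123] -87.44 res 0.1 g 5.0
len 0.14490739744504233 cover centre [ 0.5672 -0.0338] yaw 2.37 in tool [-0.0001 -0.0014  0.    ] tcp [ 0.5685 -0.0333  0.2609] tool x yaw 104.79
-y[[241.0, 73.0], [359.0, 133.0]] [0.5355 0.0572] -10.99 res 0.06 g 5.4
   offset from expected mm [6.0, -52.0]
+y[[282.0, -25.0], [405.0, 40.0]] [0.5544 0.1544] -7.19 res 1.21 g 58.0
   offset from expected mm [6.2, 47.0]
+x[[359.0, 133.0], [405.0, 40.0]] [0.6074 0.0953] 79.15 res 0.0 g 5.2
   offset from expected mm [69.4, -1.0]
-x[[241.0, 73.0], [282.0, -25.0]] [0.4759 0.1191] 79.06 res 0.04 g 17.9
   offset from expected mm [-64.2, -2.4]
```

Emit:
jog_arm(motion=[{"rx":0,"ry":0,"rz":0.077,"dx":0,"dy":0,"dz":-0.01,"fingers":0},{"rx":0,"ry":0,"rz":0.077,"dx":0,"dy":0,"dz":-0.02,"fingers":0},{"rx":0,"ry":0,"rz":0.077,"dx":0,"dy":0,"dz":-0.02,"fingers":0},{"rx":0,"ry":0,"rz":0,"dx":0.005,"dy":-0.016,"dz":0,"fingers":0},{"rx":0,"ry":0,"rz":0,"dx":0.005,"dy":-0.016,"dz":0,"fingers":0},{"rx":0,"ry":0,"rz":0,"dx":0,"dy":0,"dz":0,"fingers":0},{"rx":0,"ry":0,"rz":0,"dx":0,"dy":0,"dz":0,"fingers":0},{"rx":0,"ry":0,"rz":0,"dx":0,"dy":0,"dz":0,"fingers":0}])

```text
clock: 8.93
tcp_pos: [0.537, -0.0235, 0.3107]
tcp_rot: [-2.19, -2.252, 0.0]
contact_force: [-0.5, -0.5, -5.3]
gripper_width: 0.15
gripper_force: 59.2
```

```bash
python3 - <<'E'
from h import *
o=env.get_obs();np.save("o4.npy",np.r_[o["tcp_pos"],o["tcp_rot"]])
w=env.get_image("wrist")[:,:,::-1];cv2.imwrite("pics/w4.png",w)
cw=cam("wrist",o);C=np.array([.5394,.1094]);d=np.array([.9821,-.1882]);n=np.array([.1882,.9821])
q=proj(cw,[np.r_[C+a*d*.065+b*n*.048,.062] for a,b in((-1,-1),(1,-1),(1,1),(-1,1))]);print(q.round(0).tolist())
v=cv2.resize(w[0:240,200:520],(780,585),interpolation=2);cv2.polylines(v,[((q-[200,0])*780/320).astype(int).reshape(-1,1,2)],True,(0,0,255),1);cv2.imwrite("pics/c6.png",v)
E
python3 m2.py 4 0.018 0.0 0.0 -10.85
```

```text
[[254.0, 109.0], [365.0, 135.0], [387.0, 47.0], [270.0, 18.0]]
front [0.5468 0.0283] -10.84 res 0.0 g 9.0
left [0.4715 0.003 ] -100.84 res 0.0 g 11.0
right [ 0.6096 -0.0248] -100.83 res 0.0 g 8.7
len 0.14079997973417235 cover centre [ 0.5381 -0.024 ] yaw -10.84 in tool [-0.0006  0.0011 -0.    ] tcp [ 0.537  -0.0235  0.3107] tool x yaw 91.6
-y[[254.0, 109.0], [365.0, 135.0]] [0.5224 0.0609] -10.85 res 0.0 g 4.8
   offset from expected mm [-7.6, -50.8]
+y[[270.0, 18.0], [387.0, 47.0]] [0.551  0.1552] -10.85 res 0.0 g 6.3
   offset from expected mm [2.8, 47.2]
+x[[365.0, 135.0], [387.0, 47.0]] [0.606  0.0945] 79.11 res 0.01 g 4.8
   offset from expected mm [68.2, -2.1]
-x[[254.0, 109.0], [270.0, 18.0]] [0.4752 0.1217] 79.26 res 0.05 g 5.0
   offset from expected mm [-65.4, 0.0]
```

View pics/c6.png

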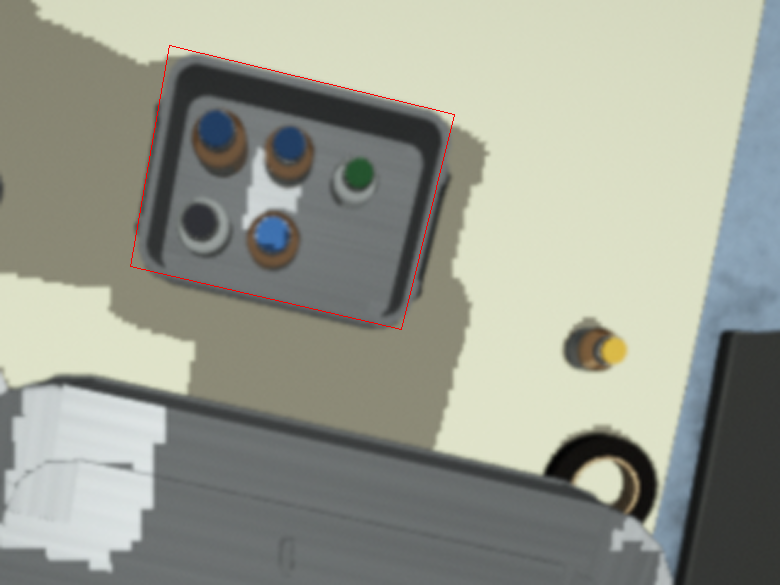

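The last picture shows the rim at crop x 150–447, y 57–325, with bails just outside both ends, within 1–2 mm of the fixed-camera estimate. The vials stay inside. The cover yaw matches the container at -10.85°. Next I'll go over it and come down to just above the rim.

Emit:
jog_arm(motion=[{"rx":0,"ry":0,"rz":0,"dx":0.03,"dy":0.002,"dz":0,"fingers":0},{"rx":0,"ry":0,"rz":0,"dx":0.04,"dy":0.002,"dz":0,"fingers":0},{"rx":0,"ry":0,"rz":0,"dx":0.04,"dy":0.002,"dz":0.03,"fingers":0},{"rx":0,"ry":0,"rz":0,"dx":0.022,"dy":0.0003,"dz":0.04,"fingers":0},{"rx":0,"ry":0,"rz":0,"dx":0,"dy":0,"dz":0.05,"fingers":0},{"rx":0,"ry":0,"rz":0,"dx":0,"dy":0,"dz":0.045,"fingers":0},{"rx":0,"ry":0,"rz":0,"dx":0,"dy":0,"dz":0.03,"fingers":0},{"rx":0,"ry":0,"rz":0,"dx":0,"dy":0,"dz":0.015,"fingers":0},{"rx":0,"ry":0,"rz":0,"dx":0,"dy":0,"dz":0.005,"fingers":0},{"rx":0,"ry":0,"rz":0,"dx":0,"dy":0,"dz":0,"fingers":0}])

```text
clock: 10.22
tcp_pos: [0.5398, 0.1088, 0.0965]
tcp_rot: [2.19, 2.252, 0.001]
contact_force: [-0.2, 0.4, -4.7]
gripper_width: 0.145
gripper_force: 59.2
```

```bash
python3 - <<'E'
from h import *
o=env.get_obs();print(o["clock"],o["tcp_pos"],o["contact_force"],o["ft_torque"])
np.save("o5.npy",np.r_[o["tcp_pos"],o["tcp_rot"]])
for n in("wrist","scene","top"): cv2.imwrite(f"pics/{n[0]}5.png",env.get_image(n)[:,:,::-1])
# in-scene check: cover skirt lower far edges vs container far edges, both in the scene camera
S=cv2.imread("pics/s5.png");cs=cam("scene");p=o["tcp_pos"]
d=np.array([.9821,-.1882]);n=np.array([.1882,.9821]);C=p[:2];zt=p[2]+.018
for nm,a,b in(("-y top",C-n*.053-d*.07,C-n*.053+d*.07),("+x top",C+d*.07-n*.053,C+d*.07+n*.053)):
    l=edge(S,cs,a,b,zt,.008);print(nm,ang(l[1]).round(2),l[2]*1000,l[3],[round(float((l[0]-C)@w)*1000,1) for w in(d,n)])
E
```

```text
10.225 [0.53979596 0.10880094 0.09652179] [-0.15222164  0.44775807 -4.67078195] [0.05439248 0.00404417 0.0304616 ]
-y top -13.61 0.6806073790598707 2.3397422 [-5.7, -54.8]
+x top 79.57 0.5270676538673653 2.3147082 [70.6, 1.6]
```

Emit:
jog_arm(motion=[{"rx":0,"ry":0,"rz":0,"dx":0,"dy":0,"dz":0.005,"fingers":0},{"rx":0,"ry":0,"rz":0,"dx":0,"dy":0,"dz":0.005,"fingers":0},{"rx":0,"ry":0,"rz":0,"dx":0,"dy":0,"dz":0.003,"fingers":0},{"rx":0,"ry":0,"rz":0,"dx":0,"dy":0,"dz":0.002,"fingers":0},{"rx":0,"ry":0,"rz":0,"dx":0,"dy":0,"dz":0,"fingers":0}])

```text
clock: 11.0
tcp_pos: [0.5392, 0.1088, 0.0807]
tcp_rot: [-2.19, -2.252, 0.0]
contact_force: [-0.1, -0.4, -4.8]
gripper_width: 0.149
gripper_force: 59.3
```

Emit:
jog_arm(motion=[{"rx":0,"ry":0,"rz":0,"dx":0,"dy":0,"dz":0.001,"fingers":0},{"rx":0,"ry":0,"rz":0,"dx":0,"dy":0,"dz":0.001,"fingers":0},{"rx":0,"ry":0,"rz":0,"dx":0,"dy":0,"dz":0,"fingers":0}])

```text
clock: 11.38
tcp_pos: [0.5393, 0.1088, 0.0788]
tcp_rot: [2.19, 2.252, -0.0]
contact_force: [0.9, -0.4, -5.8]
gripper_width: 0.143
gripper_force: 59.3
```

Emit:
jog_arm(motion=[{"rx":0,"ry":0,"rz":0,"dx":0,"dy":0,"dz":0.001,"fingers":0},{"rx":0,"ry":0,"rz":0,"dx":0,"dy":0,"dz":0.001,"fingers":0},{"rx":0,"ry":0,"rz":0,"dx":0,"dy":0,"dz":0.0005,"fingers":0}])

```text
clock: 11.75
tcp_pos: [0.5393, 0.1088, 0.0763]
tcp_rot: [2.19, 2.252, -0.0]
contact_force: [-0.6, -0.5, -5.0]
gripper_width: 0.148
gripper_force: 59.3
```

Emit:
jog_arm(motion=[{"rx":0,"ry":0,"rz":0,"dx":0,"dy":0,"dz":0.001,"fingers":0},{"rx":0,"ry":0,"rz":0,"dx":0,"dy":0,"dz":0.001,"fingers":0},{"rx":0,"ry":0,"rz":0,"dx":0,"dy":0,"dz":0,"fingers":0}])

```text
clock: 12.12
tcp_pos: [0.5392, 0.1088, 0.0743]
tcp_rot: [-2.19, -2.252, 0.0]
contact_force: [0.7, -0.7, -4.5]
gripper_width: 0.147
gripper_force: 59.2
```

Emit:
jog_arm(motion=[{"rx":0,"ry":0,"rz":0,"dx":0,"dy":0,"dz":0.001,"fingers":0},{"rx":0,"ry":0,"rz":0,"dx":0,"dy":0,"dz":0.001,"fingers":0},{"rx":0,"ry":0,"rz":0,"dx":0,"dy":0,"dz":0,"fingers":0}])

```text
clock: 12.5
tcp_pos: [0.5394, 0.1088, 0.0724]
tcp_rot: [2.19, 2.252, 0.0]
contact_force: [-0.3, -0.3, -3.3]
gripper_width: 0.148
gripper_force: 59.3
```

Emit:
jog_arm(motion=[{"rx":0,"ry":0,"rz":0,"dx":0,"dy":0,"dz":0.001,"fingers":0},{"rx":0,"ry":0,"rz":0,"dx":0,"dy":0,"dz":0.001,"fingers":0},{"rx":0,"ry":0,"rz":0,"dx":0,"dy":0,"dz":0,"fingers":0}])

```text
clock: 12.88
tcp_pos: [0.5393, 0.1088, 0.0703]
tcp_rot: [2.19, 2.252, -0.0]
contact_force: [0.3, -0.7, -3.6]
gripper_width: 0.147
gripper_force: 59.5
```

The inner lid seated at about 0.073: the load fell from 5 to 3.4 N, which is the lid's weight. I'm sinking the cover onto the boss.

Emit:
jog_arm(motion=[{"rx":0,"ry":0,"rz":0,"dx":0,"dy":0,"dz":0.001,"fingers":0},{"rx":0,"ry":0,"rz":0,"dx":0,"dy":0,"dz":0.0005,"fingers":0},{"rx":0,"ry":0,"rz":0,"dx":0,"dy":0,"dz":0,"fingers":0}])

```text
clock: 13.25
tcp_pos: [0.5393, 0.1088, 0.0688]
tcp_rot: [2.19, 2.252, -0.0]
contact_force: [-0.1, 0.0, -4.1]
gripper_width: 0.149
gripper_force: 59.4
```

Emit:
jog_arm(motion=[{"rx":0,"ry":0,"rz":0,"dx":0,"dy":0,"dz":0.0005,"fingers":0},{"rx":0,"ry":0,"rz":0,"dx":0,"dy":0,"dz":0,"fingers":0}])

```text
clock: 13.5
tcp_pos: [0.5393, 0.1088, 0.0684]
tcp_rot: [2.19, 2.252, 0.0]
contact_force: [-0.4, -0.4, -3.3]
gripper_width: 0.145
gripper_force: 59.6
```

Emit:
jog_arm(motion=[{"rx":0,"ry":0,"rz":0,"dx":0,"dy":0,"dz":0.0005,"fingers":0},{"rx":0,"ry":0,"rz":0,"dx":0,"dy":0,"dz":0.0003,"fingers":0},{"rx":0,"ry":0,"rz":0,"dx":0,"dy":0,"dz":0,"fingers":0}])

```text
clock: 13.88
tcp_pos: [0.5394, 0.1088, 0.0683]
tcp_rot: [2.19, 2.252, 0.001]
contact_force: [-2.3, -1.3, 6.8]
gripper_width: 0.145
gripper_force: 60.9
```

Cover resting on the boss: z 0.0683 as expected, 10 N load. The knob starts at about 0.04, so I'm turning counter-clockwise about 1.3 rad.

Emit:
jog_arm(motion=[{"rx":0,"ry":0,"rz":-0.06,"dx":0,"dy":0,"dz":0,"fingers":0},{"rx":0,"ry":0,"rz":-0.1,"dx":0,"dy":0,"dz":0,"fingers":0},{"rx":0,"ry":0,"rz":-0.14,"dx":0,"dy":0,"dz":0,"fingers":0},{"rx":0,"ry":0,"rz":-0.14,"dx":0,"dy":0,"dz":0,"fingers":0},{"rx":0,"ry":0,"rz":-0.14,"dx":0,"dy":0,"dz":0,"fingers":0},{"rx":0,"ry":0,"rz":-0.14,"dx":0,"dy":0,"dz":0,"fingers":0},{"rx":0,"ry":0,"rz":0,"dx":0,"dy":0,"dz":0,"fingers":0}])

```text
clock: 14.75
tcp_pos: [0.5393, 0.1088, 0.0683]
tcp_rot: [1.253, 2.88, 0.0]
contact_force: [-2.8, -1.0, 5.8]
gripper_width: 0.151
gripper_force: 60.9
```

```bash
python3 -c "
from h import *
o=env.get_obs();print(o['clock'],o['tcp_pos'],o['contact_force'],o['ft_torque'],ang(Rn.from_rotvec(o['tcp_rot']).as_matrix()[:2,0]))"
```

```text
14.75 [0.53926647 0.10878105 0.06826548] [-2.83076796 -0.99081472  5.76228686] [-0.09331945  0.53766519  0.03546057] 132.97919072971487
```

Emit:
jog_arm(motion=[{"rx":0,"ry":0,"rz":-0.12,"dx":0,"dy":0,"dz":0,"fingers":0},{"rx":0,"ry":0,"rz":-0.12,"dx":0,"dy":0,"dz":0,"fingers":0},{"rx":0,"ry":0,"rz":-0.12,"dx":0,"dy":0,"dz":0,"fingers":0},{"rx":0,"ry":0,"rz":-0.12,"dx":0,"dy":0,"dz":0,"fingers":0},{"rx":0,"ry":0,"rz":-0.08,"dx":0,"dy":0,"dz":0,"fingers":0},{"rx":0,"ry":0,"rz":-0.04,"dx":0,"dy":0,"dz":0,"fingers":0},{"rx":0,"ry":0,"rz":0,"dx":0,"dy":0,"dz":0,"fingers":0}])

```text
clock: 15.62
tcp_pos: [0.5392, 0.1087, 0.0683]
tcp_rot: [0.348, 3.122, -0.0]
contact_force: [-3.9, -0.2, 6.9]
gripper_width: 0.146
gripper_force: 60.9
```

```bash
python3 -c "
from h import *
o=env.get_obs();print(o['clock'],o['tcp_pos'],o['contact_force'],o['ft_torque'],ang(Rn.from_rotvec(o['tcp_rot']).as_matrix()[:2,0]))
np.save('o6.npy',np.r_[o['tcp_pos'],o['tcp_rot']]);cv2.imwrite('pics/w6.png',env.get_image('wrist')[:,:,::-1]);cv2.imwrite('pics/s6.png',env.get_image('scene')[:,:,::-1])
S=cv2.imread('pics/s6.png');cs=cam('scene');p=o['tcp_pos'];d=np.array([.9821,-.1882]);n=np.array([.1882,.9821]);C=p[:2];zt=.086
for f in ('s5','s6'):
  S=cv2.imread(f'pics/{f}.png');zt=.086 if f=='s6' else .1145
  for nm,a,b in(('+x top',C+d*.07-n*.053,C+d*.07+n*.053),('+y top',C+n*.053-d*.07,C+n*.053+d*.07)):
    l=edge(S,cs,a,b,zt,.008);print(f,nm,ang(l[1]).round(2),l[2]*1000,l[3],[round(float((l[0]-C)@w)*1000,1) for w in(d,n)])
"
```

```text
15.625 [0.53917187 0.1087148  0.06826079] [-3.8798367  -0.15290308  6.88006198] [-0.17895345  0.67396831  0.05931321] 167.27227618312475
s5 +x top 78.87 0.5761983162835782 2.2995167 [71.3, 2.1]
s5 +y top -5.51 2.392321087233597 0.42498207 [4.5, 56.1]
s6 +x top 79.4 0.8210446741055554 1.6559759 [70.9, 0.2]
s6 +y top -5.21 4.437124770863028 0.5128418 [4.9, 56.0]
```

Emit:
jog_arm(motion=[{"rx":0,"ry":0,"rz":-0.03,"dx":0,"dy":0,"dz":0,"fingers":0},{"rx":0,"ry":0,"rz":-0.02,"dx":0,"dy":0,"dz":0,"fingers":0},{"rx":0,"ry":0,"rz":0,"dx":0,"dy":0,"dz":0,"fingers":0}])

```text
clock: 16.1
tcp_pos: [0.5395, 0.1088, 0.0683]
tcp_rot: [0.271, 3.129, 0.0]
contact_force: [-2.8, -0.1, 5.8]
gripper_width: 0.15
gripper_force: 60.8
```

```bash
python3 -c "
from h import *
o=env.get_obs();print(o['clock'],o['contact_force'],o['ft_torque'],ang(Rn.from_rotvec(o['tcp_rot']).as_matrix()[:2,0]))"
```

```text
16.1 [-2.82781369 -0.13059283  5.7764186 ] [-0.02637638  0.40724658 -0.04856871] 170.10130050624076
```

Turned 1.37 rad while the cover stayed put, so the knob is well past release. Lifting slowly and checking the load.

Emit:
jog_arm(motion=[{"rx":0,"ry":0,"rz":0,"dx":0,"dy":0,"dz":-0.002,"fingers":0},{"rx":0,"ry":0,"rz":0,"dx":0,"dy":0,"dz":-0.002,"fingers":0},{"rx":0,"ry":0,"rz":0,"dx":0,"dy":0,"dz":-0.002,"fingers":0},{"rx":0,"ry":0,"rz":0,"dx":0,"dy":0,"dz":-0.002,"fingers":0},{"rx":0,"ry":0,"rz":0,"dx":0,"dy":0,"dz":0,"fingers":0}])

```text
clock: 16.73
tcp_pos: [0.5394, 0.1087, 0.0757]
tcp_rot: [0.271, 3.13, -0.0]
contact_force: [-0.0, -0.2, -3.1]
gripper_width: 0.148
gripper_force: 59.4
```

The load is 3.1 N with the cover raised 7.4 mm, past the 5 mm play, so only the cover is hanging and the inner lid stayed. Continuing straight up.

Emit:
jog_arm(motion=[{"rx":0,"ry":0,"rz":0,"dx":0,"dy":0,"dz":-0.005,"fingers":0},{"rx":0,"ry":0,"rz":0,"dx":0,"dy":0,"dz":-0.008,"fingers":0},{"rx":0,"ry":0,"rz":0,"dx":0,"dy":0,"dz":-0.012,"fingers":0},{"rx":0,"ry":0,"rz":0,"dx":0,"dy":0,"dz":-0.02,"fingers":0},{"rx":0,"ry":0,"rz":0,"dx":0,"dy":0,"dz":-0.03,"fingers":0},{"rx":0,"ry":0,"rz":0,"dx":0,"dy":0,"dz":-0.03,"fingers":0},{"rx":0,"ry":0,"rz":0,"dx":0,"dy":0,"dz":-0.02,"fingers":0},{"rx":0,"ry":0,"rz":0,"dx":0,"dy":0,"dz":-0.01,"fingers":0},{"rx":0,"ry":0,"rz":0,"dx":0,"dy":0,"dz":0,"fingers":0},{"rx":0,"ry":0,"rz":0,"dx":0,"dy":0,"dz":0,"fingers":0}])

```text
clock: 17.98
tcp_pos: [0.5389, 0.1088, 0.2098]
tcp_rot: [-0.271, -3.129, 0.0]
contact_force: [-0.7, 1.0, -5.3]
gripper_width: 0.147
gripper_force: 59.5
```

Emit:
jog_arm(motion=[{"rx":0,"ry":0,"rz":0,"dx":0,"dy":0,"dz":0,"fingers":0},{"rx":0,"ry":0,"rz":0,"dx":0,"dy":0,"dz":0,"fingers":0},{"rx":0,"ry":0,"rz":0,"dx":0,"dy":0,"dz":0,"fingers":0},{"rx":0,"ry":0,"rz":0,"dx":0,"dy":0,"dz":0,"fingers":0}])

```text
clock: 18.48
tcp_pos: [0.5393, 0.1088, 0.2105]
tcp_rot: [-0.271, -3.13, 0.0]
contact_force: [-0.2, 0.4, -3.2]
gripper_width: 0.151
gripper_force: 59.5
```

```bash
python3 -c "
from h import *
o=env.get_obs();print(o['clock'],o['tcp_pos'],o['contact_force'],o['ft_torque'],o['gripper_force'])
S=env.get_image('scene')[:,:,::-1];cv2.imwrite('pics/s7.png',S);cs=cam('scene');C=np.array([.5394,.1094]);d=np.array([.9821,-.1882]);n=np.array([.1882,.9821])
# boss must show grey (low b*) at its place above the rim; vial caps (colour) must be hidden
L=cv2.cvtColor(S,cv2.COLOR_BGR2LAB);q=proj(cs,[np.r_[C+n*v+d*u,z] for u,v,z in((0,0,.083),(.04,.03,.065),(-.04,.03,.065),(-.04,-.03,.065),(.04,-.03,.065))]).round().astype(int);print([(tuple(p),L[p[1],p[0]].tolist()) for p in q])
for nm,a,b in(('+x',C+d*.065-n*.048,C+d*.065+n*.048),('-y',C-n*.048-d*.065,C-n*.048+d*.065)):
    l=edge(S,cs,a,b,.065,.008);print(nm,ang(l[1]).round(2),l[2]*1000,l[3],[round(float((l[0]-C)@w)*1000,1) for w in(d,n)])
H=cv2.cvtColor(S[290:375,215:315],cv2.COLOR_BGR2HSV);H0=cv2.cvtColor(cv2.imread('pics/scene0.png')[290:375,215:315],cv2.COLOR_BGR2HSV)
print('blue cap px now/before',[(int(((h[...,0]>95)&(h[...,0]<125)&(h[...,1]>120)).sum())) for h in(H,H0)])
"
```

```text
18.475 [0.53930368 0.108793   0.21050638] [-0.16247546  0.44523581 -3.21789431] [-0.00087912  0.00404205  0.00077675] 59.50637876987457
[((np.int64(260), np.int64(314)), [118, 127, 127]), ((np.int64(233), np.int64(320)), [120, 126, 128]), ((np.int64(267), np.int64(343)), [122, 127, 128]), ((np.int64(289), np.int64(320)), [157, 127, 128]), ((np.int64(256), np.int64(300)), [82, 128, 127])]
+x 78.72 0.3045876221852899 2.4699688 [64.8, 1.8]
-y -11.68 0.2978233915198968 2.2831812 [-4.5, -48.5]
blue cap px now/before [246, 357]
```

The load is steady at 3.2 N, the boss and lid plate show grey where the mouth was, and the container edges are unmoved. Handing in.

```bash
python3 -c "
from cell import env
print(env.hand_in())"
```

```text
the job is handed in; nothing more can be done
None
```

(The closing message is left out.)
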